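Rock the marked filter cube out of its stiff dock and hold it

TASK

Two black filter cubes sit jammed under the stiff jaws of the service dock; take out the one in the bay next to the pink vial and leave the other cube seated and both vials standing. Grip it by its handle, rock it side to side between its jaws without wrenching until both have given way, then lift it straight up. Finish while still holding it upright and still over its own bay, its foot just clear of the jaws, about two centimetres above them.

Things in the scene. Friction and masses are not known exactly. Their poses are not given: they have to be found in the camera images.
- dock: Aluminium dock for two filter cubes, fixed to the desk: base plate 86 x 250 x 6 mm, origin at its underside's centre. x points across it, away from the robot; y runs along its length to the robot's left; z up. Bays left and right at y = +45 and -45 mm; vial collars at y = +107 and -107 mm. A corner shelf 0.31 m above the desk begins 0.15 m or more beyond its right end; a microscope stands behind it.
- bay_left (a point): Floor centre of the left bay (dock x = 0, y = +45 mm, 6 mm above the dock's underside), where the left cube's foot stands. A groove along y, 16 mm wide, 6 mm deep, holds the cube's keel with 2 mm play each side; cheeks on the y sides rise to 28 mm above the dock's underside.
- cube_left_handle (a point): Loose filter cube in the left bay: black, yellow band near the top, amber window, 120 g, 86 mm high, axes as the dock's. This point: on its axis, 68 mm above its foot, mid-handle. Neck and handle are 18 mm in x, 28 mm in y, from 30 to 86 mm above the foot. Grasp it across x from above with the fingertips 50 mm or more above the foot, clear of the jaws.
- cube_left_foot (a point): Underside centre of the left cube's keel (12 mm in x, 8 high; above it a 26 mm wide body to 30 mm). The closed tongues overlap its shoulders by 3 mm each side, 1 mm off the neck, 3 mm above: a straight pull jams. Tilting it about the foot to +x, then -x, by 0.13 to 0.17 rad drives each jaw out 3.5 to 5 mm; then it lifts straight out.
- jaw_left_front (a joint): Stiff jaw sliding on the dock's -x side of the left bay: 0 = closed, 0.005 = fully out (m, along dock -x). Steel block with a brass tongue 22 mm wide, 5 mm thick, top 44 mm above the dock's underside, the highest point of the bay; closed, its tip is 10 mm from the bay's centre plane. About 9 N pushes it out; no spring, it stays where left.
- jaw_left_back (a joint): Stiff jaw sliding on the dock's +x side of the left bay: 0 = closed, 0.005 = fully out (m, along dock +x). Steel block with a brass tongue 22 mm wide, 5 mm thick, top 44 mm above the dock's underside, the highest point of the bay; closed, its tip is 10 mm from the bay's centre plane. About 9 N pushes it out; no spring, it stays where left.
- bay_right (a point): Floor centre of the right bay (dock x = 0, y = -45 mm, 6 mm above the dock's underside), where the right cube's foot stands. A groove along y, 16 mm wide, 6 mm deep, holds the cube's keel with 2 mm play each side; cheeks on the y sides rise to 28 mm above the dock's underside.
- cube_right_handle (a point): Loose filter cube in the right bay: black, yellow band near the top, amber window, 120 g, 86 mm high, axes as the dock's. This point: on its axis, 68 mm above its foot, mid-handle. Neck and handle are 18 mm in x, 28 mm in y, from 30 to 86 mm above the foot. Grasp it across x from above with the fingertips 50 mm or more above the foot, clear of the jaws.
- cube_right_foot (a point): Underside centre of the right cube's keel (12 mm in x, 8 high; above it a 26 mm wide body to 30 mm). The closed tongues overlap its shoulders by 3 mm each side, 1 mm off the neck, 3 mm above: a straight pull jams. Tilting it about the foot to +x, then -x, by 0.13 to 0.17 rad drives each jaw out 3.5 to 5 mm; then it lifts straight out.
- jaw_right_front (a joint): Stiff jaw sliding on the dock's -x side of the right bay: 0 = closed, 0.005 = fully out (m, along dock -x). Steel block with a brass tongue 22 mm wide, 5 mm thick, top 44 mm above the dock's underside, the highest point of the bay; closed, its tip is 10 mm from the bay's centre plane. About 9 N pushes it out; no spring, it stays where left.
- jaw_right_back (a joint): Stiff jaw sliding on the dock's +x side of the right bay: 0 = closed, 0.005 = fully out (m, along dock +x). Steel block with a brass tongue 22 mm wide, 5 mm thick, top 44 mm above the dock's underside, the highest point of the bay; closed, its tip is 10 mm from the bay's centre plane. About 9 N pushes it out; no spring, it stays where left.
- pink_vial_center (a point): Middle (26 mm up) of a clear vial, 22 mm across and 52 mm high, white cap, pink contents, standing loose in the collar at one end of the dock, 62 mm beyond the nearer bay.
- blue_vial_center (a point): Middle (26 mm up) of a clear vial, 22 mm across and 52 mm high, white cap, blue contents, standing loose in the collar at one end of the dock, 62 mm beyond the nearer bay.
Things that resemble listed ones, but are neither listed nor needed, are in the scene too. What is shaped like the part that bears blue_vial_center but brown is not meant.

How it is judged:
At the end, for the whole second after the job is handed in: The cube next to the pink vial is held in the fingers, still, upright (0.17 rad), foot 3 to 50 mm above the jaws and within 25 mm of over its bay, off the dock, both its jaws pushed out over 2 mm; the other cube is in its bay (within 5 mm, raised under 5 mm); both vials stand (angle between each of pink_vial_center, blue_vial_center's own z axis and vertical below 0.15 rad and ((horizontal distance between pink_vial_center and bay_left below 0.085 m and z of cube_left_foot in the frame of dock between 0.047 and 0.094 m and horizontal distance between cube_left_foot and bay_left below 0.025 m and angle between cube_left_foot's own z axis and vertical below 0.17 rad and contact force between cube_left and dock below 0.1 N and contact force between the fingers and cube_left above 1 N and value of joint each of jaw_left_front, jaw_left_back above 0.002 m and linear speed of cube_left below 0.02 m/s and z of cube_right_foot in the frame of dock below 0.0105 m and horizontal distance between cube_right_foot and bay_right below 0.005 m) or (horizontal distance between pink_vial_center and bay_right below 0.085 m and z of cube_right_foot in the frame of dock between 0.047 and 0.094 m and horizontal distance between cube_right_foot and bay_right below 0.025 m and angle between cube_right_foot's own z axis and vertical below 0.17 rad and contact force between cube_right and dock below 0.1 N and contact force between the fingers and cube_right above 1 N and value of joint each of jaw_right_front, jaw_right_back above 0.002 m and linear speed of cube_right below 0.02 m/s and z of cube_left_foot in the frame of dock below 0.0105 m and horizontal distance between cube_left_foot and bay_left below 0.005 m))); the arm keeps its last pose, push and grip.
It fails at once if a cube is wrenched against the dock with more than 60 N (contact force between any of cube_left, cube_right and dock above 60 N).
It fails at once if the cube next to the blue vial is lifted more than 10 mm ((horizontal distance between pink_vial_center and bay_left below 0.085 m and z of cube_right_foot in the frame of dock above 0.016 m) or (horizontal distance between pink_vial_center and bay_right below 0.085 m and z of cube_left_foot in the frame of dock above 0.016 m)).
It fails at once if a vial is knocked over (angle between any of pink_vial_center, blue_vial_center's own z axis and vertical above 0.5 rad).
It also fails if it takes over 59 s, if anything falls off the work surface, if the arm or the gripper's body presses on something with over 40 N, if the wrist force passes 120 N, or if a joint passes its speed limit or range.

ROBOT

A 7-joint arm with a two-finger parallel gripper is mounted at the origin on a cart in front of the work surface, level with it; the furniture and walls round the work are solid. World frame = base frame: x ahead of the robot, y to its left, z up, the work surface at z = 0. Lengths are in m, angles in rad, forces in N, time in s.
With the tool pointing down it reaches from about 0.4 to 0.875 m from the base axis. Payload 19.3 kg.
Tool frame: the origin (TCP) lies at the very end of the fingers, on their centre line; the grasp point (between the pads) lies 19 mm behind it; z points along the fingers, y is the line along which they close (so a half turn about z gives the same grasp; the last joint's range is limited). The gripper opens to 85 mm and grips with 20 to 120 N. Pads are 22 mm wide; open, the fingers measure 114 mm over their backs; the gripper's body (76 mm by 85 mm) begins 54 mm behind the grasp point. The pads swing forward as they close: fully open they stand 13 mm farther back than shut.
Start: joints at [-1.225, 0.521, -0.036, 1.599, 0.021, 1.021, -0.113], TCP at [0.252, 0.572, 0.231] pointing down, gripper open.
Joint ranges: [-2.91, 2.91], [-0.3, 2.13], [-1.5, 1.42], [0.17, 2.43], [-1.26, 4.41], [0.16, 1.93], [-2.52, 2.52]. Speed limits (rad/s): [1.89, 1.89, 2.39, 2.39, 3.01, 3.01, 3.01].

INTERFACE

Orientations are given as [roll, pitch, yaw] about the fixed x, y, z axes, in that order (R = Rz(yaw) Ry(pitch) Rx(roll)).
In Python, from workcell import monitor, optics, job_done gives the robot as it stands.
- The arm moves only by the shell command python3 -m handwheel 'ROWS' [FORCE]. ROWS is JSON, a list of rows, each an object of numbers: "dx", "dy", "dz": the shift along the tool's x, y, z in cm; "wx", "wy", "wz": the turn, a rotation vector about the tool's x, y, z in rad; "claw": the opening in per cent of the stroke, from 0 (shut) to 100 (fully open). A call has 1 to 8 rows; each row shifts and turns the commanded pose from where the row before left it, along the tool's axes as they then stand; what a row does not reach is not made up. A row lasts 1/8 s, in which the tool goes at most 62.5 mm and 10.7 degrees, less where a joint would pass 70% of its speed; a pose out of reach is approached as far as the arm can. A call with a gripper value outside its range is refused whole. The fingers move at their own pace and stop on an object; FORCE is the grip in N (left out, the last holds). Time passes only in rows, so rows that do not move let the fingers close. It gives the time, the measured TCP pose, the force, the opening and the grip force at its end, in the units of the state.
- monitor.observe(): the state, without advancing time (a new reading comes with each control period).
- optics.grab_frame(name): name is "scene" or "top" or "wrist"; returns a dict with "frame" (480x640x3 uint8, blue, green, red), "fovy" (degrees; the focal length in pixels is half the picture's height over the tangent of half this angle, whatever the lens; pixels are square), "cx", "cy" (the principal point, pixels), "R" (3x3) and "t" (3): a world point X has camera coordinates R X + t. Camera axes: x right, y down, z forward; pixel columns grow to the right and rows downward; lengths in m; the calibration is good to about 2 mm. A picture is of the moment at which its call begins. There is no depth.
- job_done(): hands the job in; it is judged then, once.
Trained networks look in the newest picture that a camera, given by its name, has taken for a name from the list of things; names that differ only in an ending like _2 or _b are one class to them, and where a whole thing is asked for, a point or a joint stands for the part that bears it (a point fixed in the world has none). Each returns a list of dicts, best first, with "p" (0 to 1); they miss things now and then, are a little off and sometimes report something else, mostly with a low value. They report only what shows in the picture. A call takes as long as a camera call. They do not tell look-alikes from the thing itself.
- optics.masks_of(name, camera): "region" (480x640 bool, what is visible of it) and "rect" ([left, top, width, height] in pixels, round what is visible of it).
The state is a dict: "clock": time; "qpos": joint angles; "qd": joint speeds; "joint_efforts": joint torques, N m; "position": TCP position; "tool_rot": TCP orientation; "force": force on the tool from outside, world axes, zero at the start; "moment": the same for the moment, N m; "grip_width": finger opening in m; "finger_force": force on a finger pad.
Only numpy, scipy, OpenCV 4.12 (cv2) and the standard library are available. Lean on these libraries where they do the work, as an engineer would, in place of code of your own. Each camera call takes 0.05 s, during which the arm holds its last target. There are 200 camera calls.

## Working session

There is one attempt and no reset: what is moved stays moved. The work goes in short steps, Python scripts to look and compute and a shell command to move; the robot and the scene stay as the last step left them, time stands still between calls to the robot, and variables do not carry over. Pictures are saved under pics/ and viewed, at most 10 in all, crops included, and the job is handed in when it is done.

```bash
mkdir -p pics; cat > h.py <<'E'
import numpy as np, cv2
from workcell import monitor, optics, job_done
def K(f):
    F=240/np.tan(np.radians(f['fovy'])/2); return F
def proj(f,X):
    c=np.array(f['R'])@np.array(X)+np.array(f['t']); F=K(f)
    return np.array([f['cx']+F*c[0]/c[2], f['cy']+F*c[1]/c[2]])
def ray(f,u,v):
    R=np.array(f['R']); F=K(f)
    d=R.T@np.array([(u-f['cx'])/F,(v-f['cy'])/F,1]); o=-R.T@np.array(f['t']); return o,d/np.linalg.norm(d)
def atz(f,u,v,z):
    o,d=ray(f,u,v); return o+d*(z-o[2])/d[2]
E
python3 - <<'E'
from h import *
s=monitor.observe(); print({k:np.round(v,3).tolist() for k,v in s.items()})
for c in ["scene","top"]:
    f=optics.grab_frame(c); cv2.imwrite(f'pics/{c}0.png',f['frame'])
    print(c,f['fovy'],f['cx'],f['cy'],(-np.array(f['R']).T@np.array(f['t'])).round(3))
    for n in ["dock","cube_left_handle","pink_vial_center","blue_vial_center","jaw_left_front"]:
        for m in optics.masks_of(n,c)[:5]:
            ys,xs=np.nonzero(m['region']); col=f['frame'][ys,xs].mean(0).round()
            print(n,round(m['p'],2),m['rect'],round(xs.mean(),1),round(ys.mean(),1),col, atz(f,xs.mean(),ys.mean(),.03).round(3))
E
```

```text
{'clock': 0.0, 'qpos': [-1.225, 0.522, -0.036, 1.6, 0.021, 1.021, -0.113], 'qd': [0.001, 0.001, -0.0, 0.0, 0.0, 0.001, 0.001], 'joint_efforts': [0.001, -92.711, 1.98, -36.993, 0.018, 0.008, -0.0], 'position': [0.252, 0.571, 0.231], 'tool_rot': [-3.141, 0.0, 2.726], 'force': [-0.99, -1.045, -1.017], 'moment': [0.054, 0.003, -0.013], 'finger_force': 0.0, 'grip_width': 0.086}
scene 42.20249826213704 316.1609697349057 247.39848243455657 [0.434 0.824 0.474]
dock 0.66 [251.1, 254.2, 122.2, 107.6] 305.7 309.5 [167. 176. 186.] [0.525 0.17  0.03 ]
cube_left_handle 0.74 [303.0, 251.2, 23.8, 63.7] 314.8 282.1 [50. 59. 70.] [0.521 0.102 0.03 ]
pink_vial_center 0.72 [268.4, 228.1, 12.0, 34.0] 276.6 243.7 [144. 145. 170.] [ 0.592 -0.004  0.03 ]
blue_vial_center 0.88 [397.2, 278.6, 15.7, 38.4] 407.9 296.1 [ 50.  68. 104.] [0.395 0.125 0.03 ]
blue_vial_center 0.87 [326.0, 304.1, 14.2, 38.3] 333.4 323.0 [180. 172. 174.] [0.487 0.195 0.03 ]
blue_vial_center 0.58 [408.5, 313.6, 16.1, 44.0] 419.4 332.8 [ 45.  65. 102.] [0.383 0.205 0.03 ]
jaw_left_front 0.87 [326.7, 284.1, 17.3, 22.5] 334.3 293.0 [ 86. 127. 151.] [0.492 0.127 0.03 ]
top 45.012014932314 317.8940724994674 251.83253728326946 [0.383 0.081 1.009]
dock 0.81 [235.7, 184.5, 148.8, 102.6] 308.6 236.5 [219. 229. 230.] [0.532 0.105 0.03 ]
cube_left_handle 0.74 [274.4, 233.8, 22.8, 17.7] 284.2 241.9 [81. 89. 92.] [0.522 0.147 0.03 ]
pink_vial_center 0.62 [358.9, 197.9, 13.3, 14.6] 364.2 204.9 [193. 189. 202.] [0.589 0.01  0.03 ]
blue_vial_center 0.6 [240.2, 311.8, 19.5, 16.3] 248.9 320.2 [ 60.  86. 126.] [0.389 0.202 0.03 ]
blue_vial_center 0.54 [243.7, 251.1, 15.1, 18.3] 252.9 260.9 [212. 207. 204.] [0.489 0.199 0.03 ]
jaw_left_front 0.72 [283.4, 246.9, 19.4, 20.9] 292.0 257.2 [119. 200. 211.] [0.496 0.133 0.03 ]
```

View pics/top0.png

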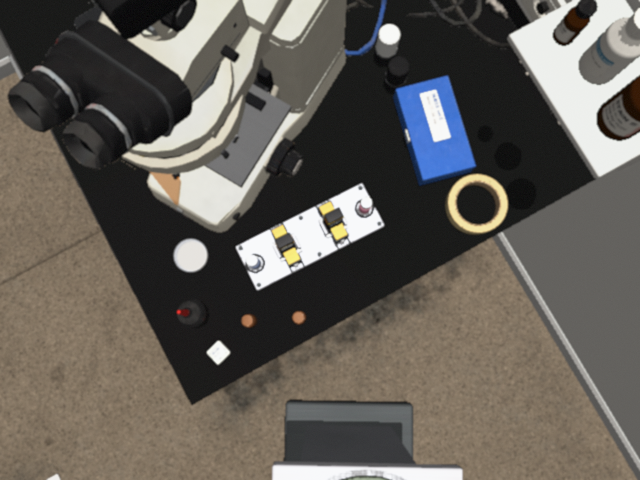

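View pics/scene0.png

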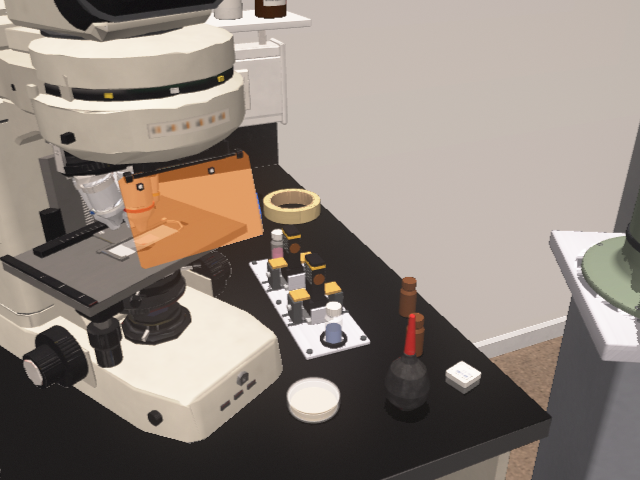

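The pink vial is at the dock's right end (top view about 364,206) and the blue one at its left end (253,262), so the right cube (about 332,217) is the target. I'll refine the dock pose next.

```bash
python3 - <<'E'
from h import *
f=optics.grab_frame("top")
m=optics.masks_of("dock","top")[0]['region'].astype(np.uint8)
g=((f['frame'].min(2)>130).astype(np.uint8))
box=np.zeros_like(g); box[175:298,228:392]=1
n,l,st,_=cv2.connectedComponentsWithStats(g*box); i=1+st[1:,4].argmax()
p=np.argwhere(l==i)[:,::-1].astype(np.float32)
W=np.array([atz(f,u,v,.006)[:2] for u,v in p],np.float32)*1000
r=cv2.minAreaRect(W); print(r, cv2.boxPoints(r).round())
print(np.round(cv2.minAreaRect(p),1).tolist() if 0 else cv2.minAreaRect(p))
# candidate pose: overlay check
c=np.array(r[0])/1000; b=cv2.boxPoints(r)/1000
e=[b[1]-b[0],b[2]-b[1]]; e=max(e,key=np.linalg.norm); e/=np.linalg.norm(e); e*=np.sign(e[1])
yaw=np.arctan2(-e[0],e[1]); print("c",c,"yaw",yaw)
ex=np.array([np.cos(yaw),np.sin(yaw)])
br=c-.045*e; print("bay_right",br,"vials",c-.107*e,c+.107*e)
s=optics.grab_frame("scene")
vis={"top":f,"scene":s}
for k,F in vis.items():
    im=cv2.resize(F['frame'],None,fx=4,fy=4,interpolation=cv2.INTER_CUBIC)
    def P(dx,dy,z): return tuple(int(a*4+2) for a in proj(F,[*(c+dx*ex+dy*e),z]))
    for q in [(-.043,-.125,.006),(-.043,.125,.006),(.043,.125,.006),(.043,-.125,.006)]: cv2.circle(im,P(*q),5,(0,0,255),2)
    for sx in(-1,1):
        for sy in (-1,1):cv2.circle(im,P(sx*.009,-.045+sy*.014,.092),4,(0,255,0),2)
    for y in(-.107,.107): cv2.circle(im,P(0,y,.058),5,(255,0,255),2)
    u,v=P(0,0,.03); cv2.imwrite(f'pics/ov_{k}.png',im[max(0,v-280):v+280,max(0,u-350):u+350])
E
cd pics; python3 -c "
import cv2,numpy as np
a=[cv2.resize(cv2.imread(f'ov_{k}.png'),(800,640))[60:580] for k in('top','scene')]
cv2.imwrite('ov.png',cv2.resize(np.vstack(a),(460,600)));print([x.shape for x in a])"
```

```text
((537.96435546875, 103.53306579589844), (87.3359146118164, 251.24563598632812), 28.17951774597168) [[440. 194.]
 [559. -28.]
 [636.  13.]
 [517. 235.]]
((309.3346252441406, 235.82943725585938), (49.436553955078125, 143.33108520507812), 62.987335205078125)
c [0.53796436 0.10353307] yaw 0.49182546
bay_right [0.55921496 0.06386682] vials [0.58849358 0.00921554] [0.48743513 0.19785059]
[(520, 800, 3), (520, 800, 3)]
```

View pics/ov_top.png

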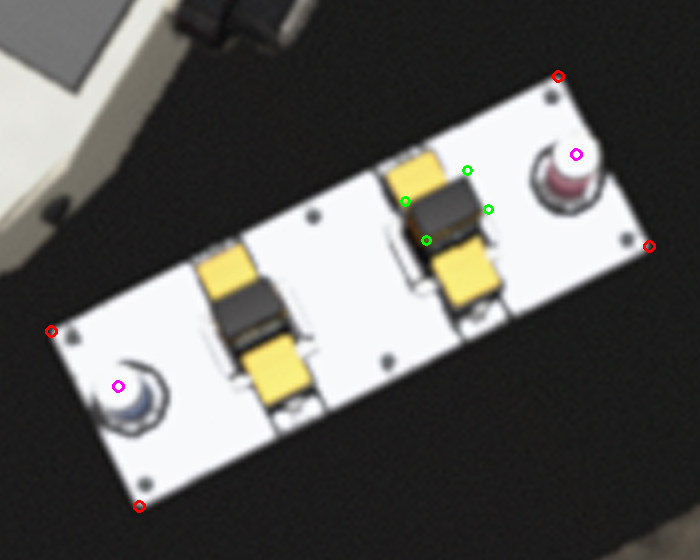

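View pics/ov_scene.png

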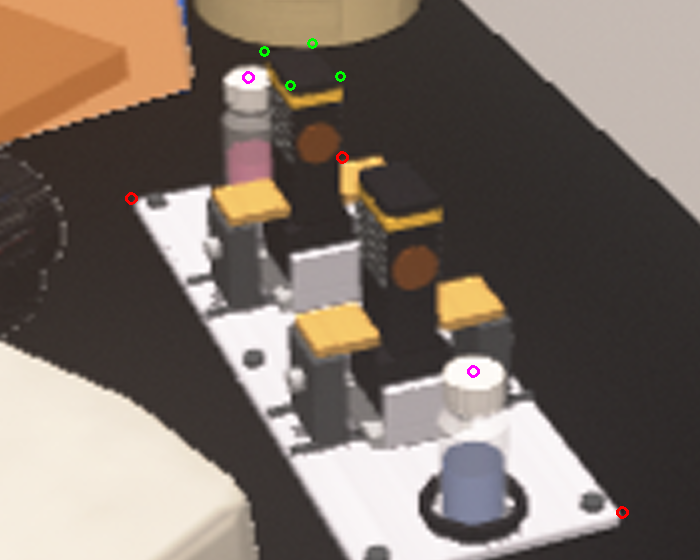

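The overlay agrees with the plate corners, so the right bay is near (0.559, 0.064) with yaw 0.492. In the scene view the handle sits about 3 px lower than predicted. I'll turn the tool, approach on the robot's side, then look with the wrist camera.

```bash
python3 -m handwheel '[{"wz":0.166},{"wz":0.166},{"wz":0.166},{"wz":0.165},{"dx":-4,"dy":-0.7},{"dx":-4,"dy":-0.7},{"dx":-4,"dy":-0.7},{"dx":-4,"dy":-0.7}]' 20
python3 -m handwheel '[{"dx":-4,"dy":-0.7},{"dx":-4,"dy":-0.7},{"dx":-4,"dy":-0.7},{"dx":-4,"dy":-0.7},{"dx":-4,"dy":-0.7},{},{}]'
```

```text
schema error: expected keys dx, dy, dz, wx, wy, wz, claw
schema error: expected keys dx, dy, dz, wx, wy, wz, claw
```

```bash
python3 -m handwheel '[{"dx":0,"dy":0,"dz":0,"wx":0,"wy":0,"wz":0.166,"claw":100},{"dx":0,"dy":0,"dz":0,"wx":0,"wy":0,"wz":0.166,"claw":100},{"dx":0,"dy":0,"dz":0,"wx":0,"wy":0,"wz":0.166,"claw":100},{"dx":0,"dy":0,"dz":0,"wx":0,"wy":0,"wz":0.165,"claw":100},{"dx":-4,"dy":-0.7,"dz":0,"wx":0,"wy":0,"wz":0,"claw":100},{"dx":-4,"dy":-0.7,"dz":0,"wx":0,"wy":0,"wz":0,"claw":100},{"dx":-4,"dy":-0.7,"dz":0,"wx":0,"wy":0,"wz":0,"claw":100},{"dx":-4,"dy":-0.7,"dz":0,"wx":0,"wy":0,"wz":0,"claw":100}]' 20
```

```text
clock: 1.75
position: [0.3037, 0.4163, 0.2314]
tool_rot: [3.141, -0.0, 2.063]
force: [1.1, 0.6, -0.0]
grip_width: 0.0853
finger_force: 0.0
```

```bash
python3 -m handwheel '[{"dx":-4.5,"dy":-0.7,"dz":0,"wx":0,"wy":0,"wz":0,"claw":100},{"dx":-4.5,"dy":-0.7,"dz":0,"wx":0,"wy":0,"wz":0,"claw":100},{"dx":-4.5,"dy":-0.7,"dz":0,"wx":0,"wy":0,"wz":0,"claw":100},{"dx":-4.5,"dy":-0.7,"dz":0,"wx":0,"wy":0,"wz":0,"claw":100},{"dx":-4.5,"dy":-0.7,"dz":0,"wx":0,"wy":0,"wz":0,"claw":100},{"dx":0,"dy":0,"dz":0,"wx":0,"wy":0,"wz":0,"claw":100}]'
python3 -c "
import numpy as np
from workcell import monitor
p=np.array(monitor.observe()['position']);d=np.array([.5585,.0635])-p[:2];y=.492
print(p,'dx',d@[-np.sin(y),np.cos(y)],'dy',d@[np.cos(y),np.sin(y)])"
```

```text
clock: 2.5
position: [0.3797, 0.2, 0.2316]
tool_rot: [3.141, 0.0, 2.058]
force: [-0.2, 0.6, 1.4]
grip_width: 0.0853
finger_force: 0.0
[0.37966953 0.19999164 0.23160231] dx -0.20478000062894677 dy 0.0931421306639857
```

```bash
python3 -m handwheel '[{"dx":-4,"dy":1.8,"dz":0,"wx":0,"wy":0,"wz":0,"claw":65},{"dx":-4,"dy":1.9,"dz":0,"wx":0,"wy":0,"wz":0,"claw":65},{"dx":-4.2,"dy":1.9,"dz":0,"wx":0,"wy":0,"wz":0,"claw":65},{"dx":-4.1,"dy":1.9,"dz":0,"wx":0,"wy":0,"wz":0,"claw":65},{"dx":-4.2,"dy":1.8,"dz":0,"wx":0,"wy":0,"wz":-0.005,"claw":65},{"dx":0,"dy":0,"dz":2.5,"wx":0,"wy":0,"wz":0,"claw":65},{"dx":0,"dy":0,"dz":2.5,"wx":0,"wy":0,"wz":0,"claw":65},{"dx":0,"dy":0,"dz":0,"wx":0,"wy":0,"wz":0,"claw":65}]'
python3 - <<'E'
from h import *
s=monitor.observe();print(s['position'],s['tool_rot'],s['grip_width'])
f=optics.grab_frame("wrist"); im=f['frame'].copy()
y=.492;c=np.array([.538,.1035]);e=np.array([-np.sin(y),np.cos(y)]);ex=np.array([np.cos(y),np.sin(y)])
def P(dx,dy,z): return tuple(int(round(a)) for a in proj(f,[*(c+dx*ex+dy*e),z]))
for sx in(-1,1):
    for sy in(-1,1): cv2.circle(im,P(sx*.009,-.045+sy*.014,.092),3,(0,255,0),1)
    cv2.circle(im,P(sx*.043,-.125,.006),3,(0,0,255),1)
    for sy in(-1,1): cv2.circle(im,P(sx*.010,-.045+sy*.011,.044),3,(255,0,255),1)
cv2.imwrite('pics/w1.png',im)
E
```

```text
clock: 3.5
position: [0.5568, 0.0664, 0.18]
tool_rot: [-3.139, -0.001, 2.068]
force: [0.6, 0.2, 0.1]
grip_width: 0.0552
finger_force: 0.0
[0.55679647 0.06643994 0.18000356] [-3.13890877e+00 -8.43392483e-04  2.06844247e+00] 0.05522952448865964
```

View pics/w1.png

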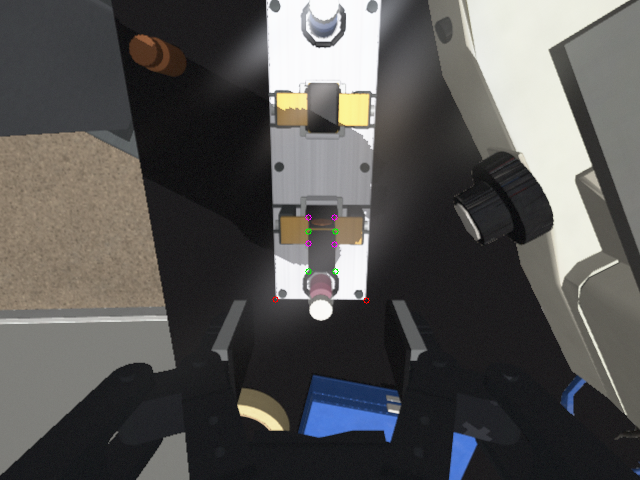

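The overlay matches within about a pixel: the handle top is at (308–335, 232–272). Next are the small offset correction, the descent and the grip.

```bash
python3 -m handwheel '[{"dx":-0.35,"dy":0.1,"dz":1.8,"wx":0,"wy":0,"wz":0.005,"claw":65},{"dx":0,"dy":0,"dz":2,"wx":0,"wy":0,"wz":0,"claw":65},{"dx":0,"dy":0,"dz":2,"wx":0,"wy":0,"wz":0,"claw":65},{"dx":0,"dy":0,"dz":2,"wx":0,"wy":0,"wz":0,"claw":65},{"dx":0,"dy":0,"dz":2,"wx":0,"wy":0,"wz":0,"claw":65},{"dx":0,"dy":0,"dz":2,"wx":0,"wy":0,"wz":0,"claw":65},{"dx":0,"dy":0,"dz":0,"wx":0,"wy":0,"wz":0,"claw":65}]'
python3 -c "
from workcell import monitor
s=monitor.observe();print(s['position'],s['tool_rot'])"
```

```text
clock: 4.42
position: [0.5597, 0.0633, 0.0624]
tool_rot: [-3.14, -0.0, 2.063]
force: [-0.3, 0.5, -0.4]
grip_width: 0.0555
finger_force: 0.0
[0.55966938 0.06327387 0.06242655] [-3.14002153e+00 -4.62049195e-04  2.06276552e+00]
```

```bash
python3 -m handwheel '[{"dx":0,"dy":0,"dz":0,"wx":0,"wy":0,"wz":0,"claw":30},{"dx":0,"dy":0,"dz":0,"wx":0,"wy":0,"wz":0,"claw":10},{"dx":0,"dy":0,"dz":0,"wx":0,"wy":0,"wz":0,"claw":0},{"dx":0,"dy":0,"dz":0,"wx":0,"wy":0,"wz":0,"claw":0},{"dx":0,"dy":0,"dz":0,"wx":0,"wy":0,"wz":0,"claw":0},{"dx":0,"dy":0,"dz":0,"wx":0,"wy":0,"wz":0,"claw":0}]' 60
```

```text
clock: 5.18
position: [0.5606, 0.0633, 0.0643]
tool_rot: [3.14, 0.0, 2.063]
force: [-1.2, -0.1, 7.8]
grip_width: 0.0169
finger_force: 58.8
```

```bash
python3 -m handwheel '[{"dx":0,"dy":0.11,"dz":-0.01,"wx":0.02,"wy":0,"wz":0,"claw":0},{"dx":0,"dy":0.11,"dz":-0.01,"wx":0.02,"wy":0,"wz":0,"claw":0},{"dx":0,"dy":0,"dz":0,"wx":0,"wy":0,"wz":0,"claw":0}]'
```

```text
clock: 5.55
position: [0.5626, 0.0643, 0.0643]
tool_rot: [-3.101, 0.0, 2.063]
force: [-2.8, -1.4, 14.6]
grip_width: 0.0169
finger_force: 60.3
```

```bash
python3 -m handwheel '[{"dx":0,"dy":0.12,"dz":-0.12,"wx":0.02,"wy":0,"wz":0,"claw":0},{"dx":0,"dy":0.12,"dz":-0.12,"wx":0.02,"wy":0,"wz":0,"claw":0},{"dx":0,"dy":0,"dz":0,"wx":0,"wy":0,"wz":0,"claw":0}]'
```

```text
clock: 5.92
position: [0.5635, 0.0651, 0.0654]
tool_rot: [-3.058, -0.0, 2.063]
force: [-5.0, -3.3, 1.7]
grip_width: 0.0175
finger_force: 59.6
```

```bash
python3 -m handwheel '[{"dx":0,"dy":0.13,"dz":-0.01,"wx":0.02,"wy":0,"wz":0,"claw":0},{"dx":0,"dy":0.13,"dz":-0.01,"wx":0.02,"wy":0,"wz":0,"claw":0},{"dx":0,"dy":0,"dz":0,"wx":0,"wy":0,"wz":0,"claw":0}]'
```

```text
clock: 6.3
position: [0.5656, 0.0662, 0.0654]
tool_rot: [-3.017, -0.0, 2.063]
force: [-7.6, -4.2, 3.0]
grip_width: 0.0169
finger_force: 60.0
```

```bash
python3 -m handwheel '[{"dx":0,"dy":0.14,"dz":-0.01,"wx":0.02,"wy":0,"wz":0,"claw":0},{"dx":0,"dy":0.14,"dz":-0.01,"wx":0.02,"wy":0,"wz":0,"claw":0},{"dx":0,"dy":0,"dz":0,"wx":0,"wy":0,"wz":0,"claw":0},{"dx":0,"dy":0,"dz":0,"wx":0,"wy":0,"wz":0,"claw":0}]'
```

```text
clock: 6.8
position: [0.5682, 0.0676, 0.0655]
tool_rot: [-2.978, -0.0, 2.063]
force: [-5.9, -3.2, 3.2]
grip_width: 0.017
finger_force: 59.9
```

```bash
python3 -m handwheel '[{"dx":0,"dy":-0.23,"dz":0.01,"wx":-0.04,"wy":0,"wz":0,"claw":0},{"dx":0,"dy":-0.23,"dz":0.01,"wx":-0.04,"wy":0,"wz":0,"claw":0},{"dx":0,"dy":-0.23,"dz":0.01,"wx":-0.04,"wy":0,"wz":0,"claw":0},{"dx":0,"dy":-0.23,"dz":0.01,"wx":-0.04,"wy":0,"wz":0,"claw":0},{"dx":0,"dy":0,"dz":0,"wx":0,"wy":0,"wz":0,"claw":0}]'
```

```text
clock: 7.42
position: [0.5608, 0.0635, 0.0663]
tool_rot: [-3.141, -0.0, 2.062]
force: [-0.5, -0.3, -1.9]
grip_width: 0.017
finger_force: 59.4
```

```bash
python3 -m handwheel '[{"dx":0,"dy":-0.12,"dz":-0.01,"wx":-0.02,"wy":0,"wz":0,"claw":0},{"dx":0,"dy":-0.12,"dz":-0.01,"wx":-0.02,"wy":0,"wz":0,"claw":0},{"dx":0,"dy":-0.12,"dz":-0.01,"wx":-0.02,"wy":0,"wz":0,"claw":0},{"dx":0,"dy":0,"dz":0,"wx":0,"wy":0,"wz":0,"claw":0}]'
```

```text
clock: 7.92
position: [0.5579, 0.0621, 0.0665]
tool_rot: [3.081, -0.0, 2.062]
force: [1.5, 0.7, -2.3]
grip_width: 0.0169
finger_force: 59.4
```

```bash
python3 -m handwheel '[{"dx":0,"dy":-0.12,"dz":0.08,"wx":-0.02,"wy":0,"wz":0,"claw":0},{"dx":0,"dy":-0.12,"dz":0.05,"wx":-0.02,"wy":0,"wz":0,"claw":0},{"dx":0,"dy":-0.12,"dz":-0.01,"wx":-0.02,"wy":0,"wz":0,"claw":0},{"dx":0,"dy":0,"dz":0,"wx":0,"wy":0,"wz":0,"claw":0}]'
```

```text
clock: 8.43
position: [0.5557, 0.0607, 0.0655]
tool_rot: [3.018, 0.001, 2.063]
force: [5.9, 4.0, 2.4]
grip_width: 0.0169
finger_force: 60.1
```

```bash
python3 -m handwheel '[{"dx":0,"dy":-0.16,"dz":-0.01,"wx":-0.02,"wy":0,"wz":0,"claw":0},{"dx":0,"dy":-0.16,"dz":-0.01,"wx":-0.02,"wy":0,"wz":0,"claw":0},{"dx":0,"dy":0,"dz":0,"wx":0,"wy":0,"wz":0,"claw":0},{"dx":0,"dy":0,"dz":0,"wx":0,"wy":0,"wz":0,"claw":0}]'
```

```text
clock: 8.93
position: [0.5533, 0.0593, 0.0654]
tool_rot: [2.978, 0.001, 2.063]
force: [6.1, 3.9, 4.1]
grip_width: 0.0171
finger_force: 60.4
```

```bash
python3 -m handwheel '[{"dx":0,"dy":0.26,"dz":0.01,"wx":0.04,"wy":0,"wz":0,"claw":0},{"dx":0,"dy":0.26,"dz":0.01,"wx":0.04,"wy":0,"wz":0,"claw":0},{"dx":0,"dy":0.26,"dz":0,"wx":0.04,"wy":0,"wz":0,"claw":0},{"dx":0,"dy":0.26,"dz":0,"wx":0.04,"wy":0,"wz":0,"claw":0},{"dx":0,"dy":0,"dz":-0.2,"wx":0,"wy":0,"wz":0,"claw":0},{"dx":0,"dy":0,"dz":-0.2,"wx":0,"wy":0,"wz":0,"claw":0},{"dx":0,"dy":0,"dz":0,"wx":0,"wy":0,"wz":0,"claw":0}]'
```

```text
clock: 9.8
position: [0.5608, 0.0634, 0.0697]
tool_rot: [3.141, -0.0, 2.062]
force: [0.3, 0.5, -1.4]
grip_width: 0.017
finger_force: 59.6
```

```bash
python3 -m handwheel '[{"dx":0,"dy":0,"dz":-0.4,"wx":0,"wy":0,"wz":0,"claw":0},{"dx":0,"dy":0,"dz":-0.4,"wx":0,"wy":0,"wz":0,"claw":0},{"dx":0,"dy":0,"dz":-0.4,"wx":0,"wy":0,"wz":0,"claw":0},{"dx":0,"dy":0,"dz":0,"wx":0,"wy":0,"wz":0,"claw":0}]'
```

```text
clock: 10.3
position: [0.5612, 0.0638, 0.0818]
tool_rot: [3.141, 0.0, 2.063]
force: [0.2, -0.9, -2.1]
grip_width: 0.0172
finger_force: 59.6
```

```bash
python3 -m handwheel '[{"dx":0,"dy":0,"dz":-0.8,"wx":0,"wy":0,"wz":0,"claw":0},{"dx":0,"dy":0,"dz":-0.8,"wx":0,"wy":0,"wz":0,"claw":0},{"dx":0,"dy":0,"dz":-0.8,"wx":0,"wy":0,"wz":0,"claw":0},{"dx":0,"dy":0,"dz":-0.8,"wx":0,"wy":0,"wz":0,"claw":0},{"dx":0,"dy":0,"dz":-0.9,"wx":0,"wy":0,"wz":0,"claw":0},{"dx":0,"dy":0,"dz":0,"wx":0,"wy":0,"wz":0,"claw":0},{"dx":0,"dy":0,"dz":0,"wx":0,"wy":0,"wz":0,"claw":0},{"dx":0,"dy":0,"dz":0,"wx":0,"wy":0,"wz":0,"claw":0}]'
python3 - <<'E'
from h import *
f=optics.grab_frame("scene"); F=f['frame']
im=cv2.resize(F[210:370,220:420],None,fx=4,fy=4,interpolation=cv2.INTER_CUBIC)
y=.492;b=np.array([.5593,.0638])
for z in(.044,.064,.150):
    u=(proj(f,[*b,z])-[220,210])*4; cv2.circle(im,tuple(int(a) for a in u),5,(0,255,0),1)
cv2.imwrite('pics/s2.png',im[:600])
E
```

```text
clock: 11.3
position: [0.5608, 0.0637, 0.1221]
tool_rot: [-3.141, -0.0, 2.063]
force: [-0.3, 0.5, -1.4]
grip_width: 0.0174
finger_force: 59.6
```

View pics/s2.png

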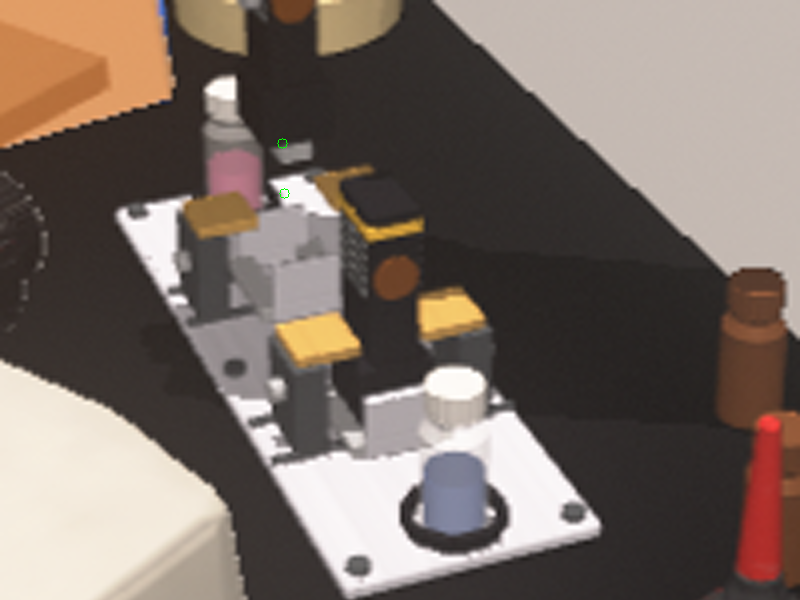

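The right bay is empty with both of its jaws out. The cube hangs upright above it, its foot near the 64 mm mark at (283,143). The left cube is still seated and both vials stand.

```bash
python3 -c "
from workcell import job_done; print(job_done())"
```

```text
the job is handed in; nothing more can be done
None
```

The right-hand cube, next to the pink vial, was rocked free, lifted straight up and handed in still held upright about 2 cm above its jaws; the last picture shows the other cube seated and both vials standing, but no verdict was returned.

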